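Seat the battery pack in the bedside charging stand

ROBOT

A 6-joint arm with a two-finger parallel gripper is mounted at the origin on the work surface. World frame = base frame: x ahead of the robot, y to its left, z up, the work surface at z = 0. Lengths are in m, angles in rad, forces in N, time in s.
With the tool pointing down it reaches from about 0.275 to 0.75 m from the base axis. Payload 10.2 kg.
Tool frame: the origin (TCP) lies at the very end of the fingers, on their centre line; the grasp point (between the pads) lies 19 mm behind it; z points along the fingers, y is the line along which they close (so a half turn about z gives the same grasp; the last joint's range is limited). The gripper opens to 88 mm and grips with 3 to 60 N. Pads are 18 mm wide; open, the fingers measure 123 mm over their backs; the gripper's body (75 mm by 187 mm) begins 45 mm behind the grasp point.
Start: joints at [-1.534, 0.313, 1.498, -0, 1.331, -0.223], TCP at [0.135, -0.507, 0.214] pointing down, gripper open.
Joint ranges: [-2.94, 2.94], [-0.97, 2.17], [0.19, 2.56], [-1.23, 4.37], [0.02, 3.11], [-2.88, 2.88]. Speed limits (rad/s): [2.39, 2.39, 3.01, 3.14, 3.14, 3.14].

INTERFACE

Orientations are given as a rotation vector (axis times angle).
In Python, from cell import * gives the robot as it stands. The module is installed in compiled form; this text tells all that it offers.
- The arm moves only by the tool move_arm, never from a script. Its argument "deltas" is a list of rows, each a list of 7 numbers: the shift along the tool's x, y, z in mm, then the turn, a rotation vector about the tool's x, y, z in rad, then the opening, from 0 (shut) to 1 (fully open). A call has 1 to 5 rows; each row is the pose to reach, as a shift and turn from the pose commanded when the call began, along the tool's axes at that moment; what a row does not reach only later rows make up. A row lasts 1/12 s, in which the tool goes at most 41.7 mm and 7.16 degrees, less where a joint would pass 70% of its speed; a pose out of reach is approached as far as the arm can. A call with a gripper value outside its range is refused whole. The fingers move at their own pace and stop on an object; "grip_force" is the grip in N (left out, the last holds). Time passes only in rows, so rows that repeat a pose let the fingers close. It gives the time, the measured TCP pose, the force, the opening and the grip force at its end, in the units of the state.
- get_obs(): the state, without advancing time (a new reading comes with each control period).
- snapshot(name): name is "side" or "top" or "wrist"; returns the picture (400x640x3 uint8, red, green, blue); there is no depth.
- camera_model(name): a dict with "fovy" (degrees; the focal length in pixels is half the picture's height over the tangent of half this angle, whatever the lens; pixels are square), "cx", "cy" (the principal point, pixels), "k1" (the pictures are not rectified: a ray, as slopes to the right and down, at radius r is drawn at 1 + k1 r^2 times it, then the intrinsics apply), "rvec" (rotation vector, rad) and "tvec" (3), from world to camera coordinates, as OpenCV has them; the wrist camera has in their place "T_tool_cam" (4x4, takes a point from camera to tool coordinates, whose origin is the TCP and whose axes are the flange's). Camera axes: x right, y down, z forward; pixel columns grow to the right and rows downward; lengths in m; the calibration is good to about 2 mm. A picture is of the moment at which its call begins: read the wrist's pose just before it. camera_model takes no time and is no camera call.
- finish_job(): hands the job in; it is judged then, once.
The state is a dict: "t": time; "q": joint angles; "joint_velocities": joint speeds; "joint_efforts": joint torques, N m; "eef_pos": TCP position; "eef_rot": TCP orientation; "force": force on the tool from outside, world axes, zero at the start; "ft_torque": the same for the moment, N m; "grip_width": finger opening in m; "grip_force": force on a finger pad.
Only numpy, scipy, OpenCV 4.12 (cv2) and the standard library are available. Lean on these libraries where they do the work, as an engineer would, in place of code of your own. Each camera call takes 0.05 s, during which the arm holds its last target. There are 200 camera calls.

TASK

Take the dust cover off the bay in the sloping charging stand and put it inside the grey caddy's open pocket. Then take the oblong battery pack (not the square one) from the bamboo tray, set it in the bay with its plain grey panel outwards, and press it fully home until it is flush with the sloping face; let only the pack push the stiff contact block down, not the bare fingers. Leave the square pack, both bottles and the glass votive standing where they are.

Things in the scene. Friction and masses are not known exactly. Their poses are not given: they have to be found in the camera images.
- dock: Charging stand, fixed to the dresser, about 130 mm square, up to 95 mm high: a light wooden face 120 mm (up the slope) x 130 mm (across), sloping 30 degrees, on a black base. Origin on the dresser top below the face's centre; x points level towards the high edge, y across, z up. The face looks towards -x and up. It, the caddy and the tray stand side by side in any order.
- bay (a point): Centre of the bay's mouth, in the plane of the sloping face, 62 mm above the dresser. z is the outward normal of the face (tilted 30 degrees from vertical), x up the slope, y level. The bay is a rectangular recess 59 mm along x by 41 mm along y (the pack has 1.5 mm of play each side), with a 2 mm chamfer.
- carrier (a joint): Stiff grey contact block inside the bay, the floor the pack rests on: 0 to 0.010 m inward travel along the face's normal. At 0 its top is 12 mm below the face, at 0.010 it is 22 mm below; it starts near 0, takes about 6 N to push and stays where it is pushed.
- block_top (a point): Centre of the contact block's top; axes as bay; it moves with the block.
- cover: Grey plastic dust cover, loose, lying over the bay on the slope: plate 72 (x) x 54 (y) x 5 mm, a boss 54 x 36 mm reaching 6 mm below the plate into the bay, and on top a grip bar 36 mm long (x), 12 mm thick (y), 18 mm high (its top 23 mm above the origin). Origin at the centre of the plate's underside, z outward. 50 g.
- caddy: Grey plastic tilt-out caddy, fixed, 170 mm wide (y), about 150 mm deep (x): an upright back panel 115 mm high at its +x side, 14 mm thick, centred 83 mm from the origin, and in front of it an open pocket. Origin on the dresser top, z up.
- pocket_in (a point): Centre of the pocket's inner floor, 4 mm above its underside. The pocket is an open box, inside 108 (x) x 138 (y) x 64 mm deep, walls 4 mm, leaning 20 degrees towards the caddy's -x. Axes: z out through the mouth, y along the caddy's y.
- pocket_mouth (a point): Centre of the pocket's open mouth, level with its rim; axes as pocket_in.
- tray: Square bamboo tray, fixed, 230 x 230 mm, rim 16 mm high and 6 mm thick, floor 6 mm thick. Origin at the centre of its underside. The packs lie in its -x half, bottles and votive stand in its +x half.
- pack: Oblong battery pack, black with a grey panel on top, 56 (x) x 38 (y) x 22 mm (z), lying flat in the tray at any yaw. Origin at the centre of its underside (contacts side). It fits the bay with its x along the slope, either way round. About 110 g.
- pack_top (a point): Centre of the top (grey panel) of the oblong pack, 22 mm above its origin.
- small_pack: Square battery pack, 42 x 42 x 22 mm, otherwise like the other: not wanted, stays in the tray. Origin at the centre of its underside.
- blue_bottle: Round blue bottle with a white twist cap, radius 32 mm, 150 mm tall, standing in the tray. Origin at the centre of its underside.
- spray_bottle: Clear spray bottle with a white head, radius 25 mm, 190 mm tall, standing in the tray; the head is 45 mm long along its x. Origin at the centre of its underside.
- votive: Empty glass votive holder, rim radius 30 mm, 60 mm tall, standing in the tray. Origin at the centre of its underside.
There are look-alikes about, which are no part of the job. Leave any green or purple look-alike of the pack alone.

How it is judged:
On the way, in this order (a step that is already met when the one before it is completed fails the run):
1. the dust cover is off the bay (distance between cover and bay above 0.06 m), for 0.2 s.
2. the oblong pack has pushed the contact block home (value of joint carrier above 0.0085 m and distance between pack and block_top below 0.005 m), for 0.1 s.
At the end, for the whole second after the job is handed in: The oblong pack sits in the bay, grey panel outwards, its top within 1.6 mm proud (3 mm below) of the sloping face, within 4 mm of the bay's centre and 0.06 rad of square to it; the dust cover lies inside the caddy's pocket, below its rim; both are at rest (z of pack_top in the frame of bay between -0.003 and 0.0016 m and x of pack_top in the frame of bay between -0.004 and 0.004 m and y of pack_top in the frame of bay between -0.004 and 0.004 m and angle between the z axis of pack and the z axis of bay, either way round below 0.06 rad and linear speed of each of pack, cover below 0.01 m/s and x of cover in the frame of pocket_in between -0.054 and 0.054 m and y of cover in the frame of pocket_in between -0.069 and 0.069 m and z of cover in the frame of pocket_in between -0.002 and 0.06 m); the robot touches nothing.
It fails at once if the contact block is pushed in without the oblong pack over it (value of joint carrier above 0.005 m and distance between pack and block_top above 0.02 m).
It fails at once if a bottle or the votive is tipped, or moved more than 25 mm (angle between any of blue_bottle, spray_bottle, votive's own z axis and vertical above 0.4 rad or distance of any of blue_bottle, spray_bottle, votive from where it was at the start of the episode above 0.025 m).
It fails at once if the square pack is moved more than 25 mm (distance of small_pack from where it was at the start of the episode above 0.025 m).
It also fails if it takes over 70 s, if anything falls off the work surface, if the arm or the gripper's body presses on something with over 40 N, if the wrist force passes 120 N, or if a joint passes its speed limit or range.

## Working session

There is one attempt and no reset: what is moved stays moved. The work goes in short steps, Python scripts to look and compute and a tool call to move; the robot and the scene stay as the last step left them, time stands still between calls to the robot, and variables do not carry over. Pictures are saved under pics/ and viewed, at most 10 in all, crops included, and the job is handed in when it is done.

Besides the shell and the picture viewer there is one more tool, called after "Call:" as name(argument=value, ...) on one line, values as JSON. move_arm: Moves the arm, as the interface text tells. Its arguments: {"type":"object","properties":{"deltas":{"type":"array","items":{"type":"array","items":{"type":"number"}}},"grip_force":{"type":"number"}},"required":["deltas"]}

```bash
mkdir -p pics
python3 - <<'E'
from cell import *
import cv2,numpy as np
o=get_obs();print({k:np.round(v,3) for k,v in o.items()})
for n in ["side","top","wrist"]:
    im=snapshot(n);cv2.imwrite(f"pics/{n}0.png",im[:,:,::-1]);print(n,camera_model(n))
E
```

```text
{'t': np.float64(0.0), 'q': array([-1.534,  0.313,  1.498, -0.   ,  1.331, -0.223]), 'joint_velocities': array([-0.001,  0.   , -0.001,  0.   ,  0.001,  0.   ]), 'joint_efforts': array([-2.0000e-03, -4.0221e+01, -2.5227e+01,  6.9000e-02,  3.5000e-02,
       -0.0000e+00]), 'eef_pos': array([ 0.135, -0.507,  0.214]), 'eef_rot': array([-3.114, -0.407, -0.   ]), 'force': array([ 0.894, -0.099, -0.628]), 'ft_torque': array([-0.022, -0.015, -0.015]), 'grip_force': np.float64(0.0), 'grip_width': np.float64(0.088)}
side {'fovy': 54.61767689662221, 'cx': 320.13115966125, 'cy': 201.59419478419167, 'k1': -0.07021426162465488, 'rvec': array([ 0.18677896, -2.88669241,  1.14412771]), 'tvec': array([0.50020575, 0.10059606, 0.9460752 ])}
top {'fovy': 46.57038440302918, 'cx': 330.85372158500604, 'cy': 207.02220926165188, 'k1': -0.02945540122407516, 'rvec': array([ 2.21293409, -2.16813742,  0.06480068]), 'tvec': array([-0.0076503 ,  0.5110938 ,  1.26048752])}
wrist {'fovy': 71.89828182782954, 'cx': 323.45645994163976, 'cy': 200.24494201279074, 'k1': -0.037166260957538944, 'T_tool_cam': array([[-8.37754413e-04, -9.52928774e-01, -3.03193091e-01,
         7.85464929e-02],
       [ 9.99999462e-01, -6.12938619e-04, -8.36652034e-04,
         1.54027426e-04],
       [ 6.11431042e-04, -3.03193629e-01,  9.52928775e-01,
        -1.69129970e-01],
       [ 0.00000000e+00,  0.00000000e+00,  0.00000000e+00,
         1.00000000e+00]])}
```

View pics/top0.png

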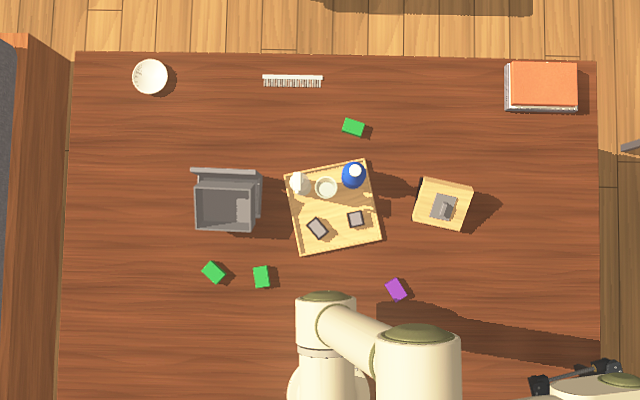

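View pics/side0.png

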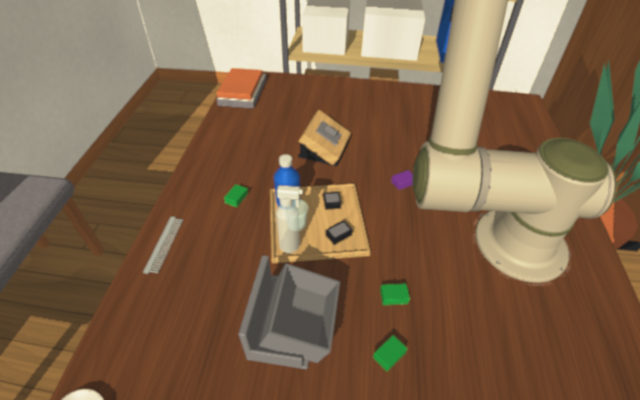

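The top view shows the caddy at (225,203), the tray at (335,207) and the dock at (442,205) with the grey cover at (444,207). The packs in the tray are oblong at (317,228) and square at (355,218). Green and purple blocks outside the tray are look-alikes. The side view agrees: oblong (339,231), square (332,200). I'll confirm in an enlarged crop and measure contours.

```bash
cat > h.py <<'E'
from cell import *
import cv2,numpy as np
from scipy.spatial.transform import Rotation as R
def cam(n,o=None):
    m=camera_model(n); f=200/np.tan(np.radians(m['fovy']/2))
    K=np.array([[f,0,m['cx']],[0,f,m['cy']],[0,0,1]])
    D=np.array([m['k1'],0,0,0,0.])
    if n=='wrist':
        o=o or get_obs(); T=np.eye(4);T[:3,:3]=R.from_rotvec(o['eef_rot']).as_matrix();T[:3,3]=o['eef_pos']
        T=T@m['T_tool_cam']
    else:
        Rm=R.from_rotvec(m['rvec']).as_matrix();T=np.eye(4);T[:3,:3]=Rm.T;T[:3,3]=-Rm.T@m['tvec']
    return K,D,T
def rays(c,px):
    K,D,T=c
    p=cv2.undistortPoints(np.array(px,float).reshape(-1,1,2),K,D)[:,0]
    return T[:3,3],np.c_[p,np.ones(len(p))]@T[:3,:3].T
def plane(c,px,z):
    o,d=rays(c,px); return o+d*((z-o[2])/d[:,2])[:,None]
def proj(c,P):
    K,D,T=c; Ti=np.linalg.inv(T)
    return cv2.projectPoints(np.array(P,float).reshape(-1,1,3),cv2.Rodrigues(Ti[:3,:3])[0],Ti[:3,3],K,D)[0][:,0]
def contours(mask,amin,off=(0,0)):
    cs,_=cv2.findContours(mask.astype(np.uint8),cv2.RETR_EXTERNAL,cv2.CHAIN_APPROX_NONE,offset=off)
    return sorted([c for c in cs if cv2.contourArea(c)>amin],key=cv2.contourArea,reverse=True)
E
python3 - <<'E'
from h import *
im=cv2.imread('pics/top0.png');c=cam('top')
hsv=cv2.cvtColor(im,cv2.COLOR_BGR2HSV)
print('wood px',hsv[215,425],hsv[200,345],'table',hsv[240,450],'grey',hsv[207,440],hsv[228,317])
roi=np.zeros((400,640),bool);roi[140:270,180:490]=1
wood=(hsv[...,0]>12)&(hsv[...,0]<30)&(hsv[...,1]>60)&(hsv[...,2]>150)&roi
for k in contours(wood,300):
    r=cv2.minAreaRect(k);b=cv2.boxPoints(r);print('wood',np.round(r[0]),np.round(r[1]),r[2],'\n',np.round(b,1).tolist(), '\nz=16',np.round(plane(c,b,.016),3).tolist())
grey=(hsv[...,1]<60)&roi
for k in contours(grey,40):
    r=cv2.minAreaRect(k);print('grey',np.round(r[0],1),np.round(r[1],1),round(r[2],1),np.round(plane(c,[r[0]],.028),3))
cv2.imwrite('pics/c1.png',cv2.resize(im[150:270,180:480],None,fx=2.6,fy=2.6,interpolation=cv2.INTER_CUBIC))
E
```

```text
wood px [ 22 113 249] [ 16 122 197] table [ 10 156 167] grey [ 16  39 181] [ 14  38 204]
wood [332. 207.] [84. 85.] 78.11134338378906 
 [[281.79998779296875, 174.10000610351562], [364.70001220703125, 156.6999969482422], [382.1000061035156, 239.1999969482422], [299.20001220703125, 256.6000061035156]] 
z=16 [[0.599, 0.14, 0.016], [0.652, -0.088, 0.016], [0.426, -0.139, 0.016], [0.374, 0.086, 0.016]]
wood [442. 203.] [55. 47.] 12.528807640075684 
 [[410.3999938964844, 220.39999389648438], [420.6000061035156, 174.39999389648438], [474.5, 186.3000030517578], [464.20001220703125, 232.39999389648438]] 
z=16 [[0.479, -0.216, 0.016], [0.606, -0.243, 0.016], [0.576, -0.392, 0.016], [0.449, -0.364, 0.016]]
grey [224.6 199.5] [72.  62.4] 2.6 [[0.525 0.293 0.028]]
grey [442.5 206.5] [19.9 25.6] 17.5 [[ 0.518 -0.301  0.028]]
grey [325.5 187. ] [22. 21.] 90.0 [[0.565 0.018 0.028]]
grey [317.1 228. ] [18.8 12.1] 49.4 [[0.453 0.039 0.028]]
grey [296.3 183.1] [22.5 14.4] 87.1 [[0.574 0.098 0.028]]
grey [355.3 218.5] [13.9 14.1] 77.5 [[ 0.481 -0.064  0.028]]
grey [355. 170.] [12. 12.] 90.0 [[ 0.613 -0.061  0.028]]
```

View pics/c1.png

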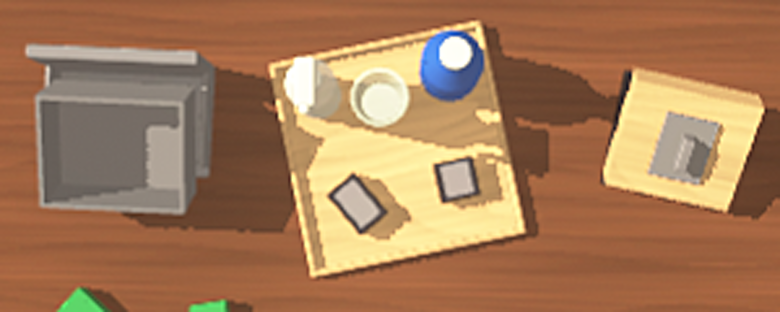

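The crop confirms the target. The oblong pack with the grey panel is at crop (357,203), image (317,228), 19x12 px, so its aspect ratio fits 56x38. The other pack, at (355,218), is 14x14 px and therefore square. The cover's bar is at crop (692,155), the dock face corners are visible, and the caddy rim and its back panel (top, +x) are clear. Next I work out poses.

Run:
```python
from h import *
np.set_printoptions(precision=4,suppress=True)
c=cam('top')
f=lambda L:np.array(L)/2.6+[180,150]
d=f([(632,70),(763,103),(730,212),(604,184)])
P=np.r_[plane(c,d[:2],.092),plane(c,d[2:],.032)]
print('dock',P.tolist(),P.mean(0),[np.linalg.norm(P[i]-P[(i+1)%4]) for i in range(4)])
v=P[0]-P[1]+P[3]-P[2];print('dock yaw deg',np.degrees(np.arctan2(-v[0],v[1])))
r=f([(37,95),(190,103),(185,213),(40,210)])
Q=np.r_[plane(c,r[:2],.102),plane(c,r[2:],.065)]
print('rim',Q.tolist(),Q.mean(0),[np.linalg.norm(Q[i]-Q[(i+1)%4]) for i in range(4)])
b=plane(c,f([(27,49),(200,62)]),.115);print('panel top',b.tolist(),np.linalg.norm(b[0]-b[1]))
im=cv2.imread('pics/top0.png');hsv=cv2.cvtColor(im,cv2.COLOR_BGR2HSV)
dark=(hsv[...,2]<120)
m=np.zeros((400,640),bool);m[212:245,302:334]=1
g=(hsv[...,1]<75)&m
k=contours(g,40)[0];bx=cv2.boxPoints(cv2.minAreaRect(k));W=plane(c,bx,.028)
print('pack',W.mean(0),[np.linalg.norm(W[i]-W[(i+1)%4]) for i in range(4)],[np.degrees(np.arctan2(*(W[i]-W[(i+1)%4])[1::-1])) for i in (0,1)])
print('cap',plane(c,[(355,170)],.15),'spray',plane(c,[(297,182)],.18))
o=get_obs();print(R.from_rotvec(o['eef_rot']).as_matrix())
```

```text
dock [[0.5896150310688424, -0.23481417094450086, 0.09200000000000008], [0.5593135264052753, -0.36608327029985516, 0.09200000000000008], [0.45085935572617886, -0.3502025862142809, 0.03200000000000003], [0.4773790072676699, -0.21842866709111436, 0.03200000000000003]] [ 0.5193 -0.2924  0.062 ] [np.float64(0.1347210363322746), np.float64(0.1249580060048831), np.float64(0.13441598743810554), np.float64(0.1283176128800201)]
dock yaw deg -12.189437379036734
rim [[0.5515306975002822, 0.3550872541250667, 0.10200000000000009], [0.5466101200572112, 0.2031675422411104, 0.10200000000000009], [0.4382259887717547, 0.2111388324005084, 0.06499999999999995], [0.4381407439138, 0.3586105210070824, 0.06499999999999995]] [0.4936 0.282  0.0835] [np.float64(0.1519993780950355), np.float64(0.11480270633268361), np.float64(0.14747171324413416), np.float64(0.11932600296610334)]
panel top [[0.5953633455058939, 0.3628456401668306, 0.11499999999999999], [0.5858429105112497, 0.19240587746914245, 0.11499999999999999]] 0.1707054521417857
pack [0.4528 0.0391 0.028 ] [np.float64(0.03469747600036397), np.float64(0.05241815838996816), np.float64(0.0346328993847372), np.float64(0.05236701179735809)] [np.float64(131.47019889112067), np.float64(41.45510892985226)]
cap [[ 0.5958 -0.0551  0.15  ]] spray [[0.5597 0.085  0.18  ]]
[[ 0.9664  0.2569 -0.0001]
 [ 0.2569 -0.9664  0.0009]
 [ 0.0002 -0.0009 -1.    ]]
```

```bash
cat >> h.py <<'E'
np.set_printoptions(precision=4,suppress=True)
def tool(yaw,tilt):  # degrees: x along yaw raised by tilt; z down/forward
    return R.from_euler('ZYX',[yaw,-tilt,180],degrees=True)
def delta(p,Rt):     # row from the present pose to the world pose
    o=get_obs();A=R.from_rotvec(o['eef_rot'])
    s=A.inv().apply(np.array(p)-o['eef_pos'])*1000;t=(A.inv()*Rt).as_rotvec()
    print('row',np.round(s,1),np.round(t,3),'| mm',round(np.linalg.norm(s)),'deg',round(np.degrees(np.linalg.norm(t))))
E
python3 - <<'E'
from h import *
T=tool(-12.5,30);print(T.as_matrix())
p=np.array([.519,-.292,.062])-T.as_matrix()[:,2]*.13;print(p);delta(p,T)
E
```

```text
[[ 0.8455 -0.2164  0.4881]
 [-0.1874 -0.9763 -0.1082]
 [ 0.5     0.     -0.866 ]]
[ 0.4555 -0.2779  0.1746]
row [ 368.8 -139.2   39.3] [-0.126  0.514  0.467] | mm 396 deg 40
```

Call:
move_arm(deltas=[[369,-139,39,-0.126,0.514,0.467,1],[369,-139,39,-0.126,0.514,0.467,1],[369,-139,39,-0.126,0.514,0.467,1],[369,-139,39,-0.126,0.514,0.467,1],[369,-139,39,-0.126,0.514,0.467,1]])

```text
t: 0.57
eef_pos: [0.3046, -0.3861, 0.1937]
eef_rot: [2.996, -0.251, 0.715]
force: [1.2, 1.0, 0.6]
grip_width: 0.088
grip_force: 0.0
```

Run:
```python
from h import *
T=tool(-12.5,30);delta([.4555,-.278,.1746],T)
```

```text
row [ 108.4 -132.3   74.6] [-0.012  0.054  0.048] | mm 187 deg 4
```

Call:
move_arm(deltas=[[108,-132,75,-0.012,0.054,0.048,1],[108,-132,75,-0.012,0.054,0.048,1],[108,-132,75,-0.012,0.054,0.048,1],[108,-132,75,-0.012,0.054,0.048,1],[108,-132,75,-0.012,0.054,0.048,1]])

```text
t: 0.98
eef_pos: [0.4558, -0.2751, 0.1728]
eef_rot: [2.969, -0.312, 0.789]
force: [0.7, -1.2, 0.8]
grip_width: 0.088
grip_force: 0.0
```

Run:
```python
from h import *
T=tool(-12.5,30);delta([.4555,-.278,.1746],T)
o=get_obs();im=snapshot('wrist')[:,:,::-1];cv2.imwrite('pics/w1.png',im)
np.save('w1.npy',np.r_[o['eef_pos'],o['eef_rot']])
```

```text
row [ 1.2  2.9 -1.4] [-0.004  0.004  0.007] | mm 3 deg 1
```

View pics/w1.png

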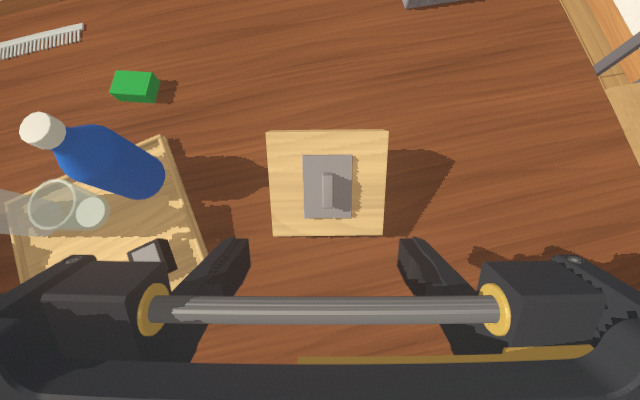

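The wrist view shows the dock face with corners at about (265,131), (389,130), (384,235) and (274,236), the cover plate at (303..352, 155..219) and the bar around (327,189). I'll measure these on the sloping plane.

```bash
cat >> h.py <<'E'
def castp(c,px,p0,n):
    o,d=rays(c,px); return o+d*(((p0-o)@n)/(d@n))[:,None]
def quad(mask):
    k=contours(mask,300)[0]; h=cv2.convexHull(k)
    for e in np.arange(2,15,.5):
        a=cv2.approxPolyDP(h,e,True)
        if len(a)==4: break
    a=a[:,0].astype(float)
    # refine: line fit to contour points along each side
    pts=k[:,0].astype(float);L=[]
    for i in range(4):
        p,q=a[i],a[(i+1)%4];u=(q-p)/np.linalg.norm(q-p);s=(pts-p)@u;dd=abs((pts-p)@[-u[1],u[0]])
        w=pts[(dd<3)&(s>6)&(s<np.linalg.norm(q-p)-6)]
        l=cv2.fitLine(w.astype(np.float32),cv2.DIST_HUBER,0,.01,.01).ravel();L.append(l)
    out=[]
    for i in range(4):
        l,m=L[i-1],L[i]; t=np.linalg.solve(np.c_[l[:2],-m[:2]],m[2:]-l[2:]);out.append(l[2:]+t[0]*l[:2])
    return np.array(out)
E
python3 - <<'E'
from h import *
im=cv2.imread('pics/w1.png');hsv=cv2.cvtColor(im,cv2.COLOR_BGR2HSV)
w=np.load('w1.npy');c=cam('wrist',{'eef_pos':w[:3],'eef_rot':w[3:]})
roi=np.zeros((400,640),bool);roi[120:245,255:400]=1
wood=roi&(hsv[...,0]>14)&(hsv[...,0]<32)&(hsv[...,2]>195)&(hsv[...,1]>40)
gry=roi&(hsv[...,1]<50);gry[:,:295]=0;gry[:,360:]=0;gry[:150]=0;gry[225:]=0
q=quad(wood|gry);print(q.tolist())
g=quad(gry);print(g.tolist())
p0=np.array([.519,-.292,.062]);yaw=-12.5
for _ in range(3):
    n=-tool(yaw,30).as_matrix()[:,2]
    P=castp(c,q,p0,n);P=P[np.argsort(P[:,2])]
    lo=P[:2][np.argsort(P[:2,1])];hi=P[2:][np.argsort(P[2:,1])]
    v=lo[1]-lo[0]+hi[1]-hi[0];yaw=np.degrees(np.arctan2(-v[0],v[1]))
print('face',P,P.mean(0),'yaw',yaw,np.degrees(np.arctan2(-(lo[1]-lo[0])[0],(lo[1]-lo[0])[1])),np.linalg.norm(lo[1]-lo[0]),np.linalg.norm(hi[1]-hi[0]),np.linalg.norm(hi-lo,axis=1))
G=castp(c,g,P.mean(0)+.005*n,n);print('plate',G,G.mean(0),[np.linalg.norm(G[i]-G[i-1]) for i in range(4)])
a=tool(yaw,30).as_matrix();print('plate in bay',(G.mean(0)-P.mean(0))@a)
E
```

```text
[[387.75994873046875, 130.0], [381.4739990234375, 233.7703399658203], [273.01885986328125, 235.3524627685547], [265.3049621582031, 130.0]]
[[351.584228515625, 155.0], [349.7321472167969, 217.0], [304.28057861328125, 217.0], [302.4404296875, 155.0]]
face [[ 0.4792 -0.2191  0.031 ]
 [ 0.4541 -0.3451  0.0315]
 [ 0.5555 -0.3658  0.0912]
 [ 0.5822 -0.2397  0.0917]] [ 0.5178 -0.2924  0.0614] yaw -11.613661775254547 -11.259700004295768 0.1284716121375442 0.1288616214641304 [0.1195 0.1213]
plate [[ 0.5392 -0.3235  0.0829]
 [ 0.4795 -0.3108  0.0476]
 [ 0.4903 -0.2602  0.0478]
 [ 0.55   -0.2726  0.0831]] [ 0.5148 -0.2918  0.0653] [np.float64(0.0521195848761527), np.float64(0.07049418092425036), np.float64(0.051733689551584854), np.float64(0.07044137913677366)]
plate in bay [-0.0007  0.     -0.005 ]
```

```bash
cat >> h.py <<'E'
BAY=np.array([.518,-.2925,.062]);YAW=-12.
TB=tool(YAW,30);NB=-TB.as_matrix()[:,2]
E
python3 -c "
from h import *
delta(BAY+NB*.008,TB)"
```

```text
row [  0.7   5.2 119.7] [-0.001  0.005  0.001] | mm 120 deg 0
```

Call:
move_arm(deltas=[[0.7,5.2,40,-0.001,0.005,0.001,0.5],[0.7,5.2,80,-0.001,0.005,0.001,0.5],[0.7,5.2,110,-0.001,0.005,0.001,0.5],[0.7,5.2,119,-0.001,0.005,0.001,0.5],[0.7,5.2,119,-0.001,0.005,0.001,0.5]])

```text
t: 1.45
eef_pos: [0.5105, -0.2954, 0.0684]
eef_rot: [2.967, -0.318, 0.792]
force: [0.3, -0.2, 0.1]
grip_width: 0.0568
grip_force: 0.0
```

```bash
python3 -c "
from h import *
delta(BAY+NB*.008,TB)"
```

```text
row [ 2.7 -4.4  0.9] [ 0.001  0.002 -0.004] | mm 5 deg 0
```

Call:
move_arm(deltas=[[0,0,0,0,0,0,0.5],[0,0,0,0,0,0,0.5]])

```text
t: 1.62
eef_pos: [0.5107, -0.2967, 0.0721]
eef_rot: [2.961, -0.317, 0.797]
force: [-0.2, -0.5, 0.6]
grip_width: 0.0452
grip_force: 0.0
```

```bash
python3 -c "
from h import *
delta(BAY+NB*.008,TB)"
```

```text
row [ 0.3 -5.7  3.9] [ 0.005 -0.003 -0.003] | mm 7 deg 0
```

Call:
move_arm(deltas=[[0.3,-5.7,3.5,0.005,-0.003,-0.003,0.45],[0.3,-5.7,3.5,0.005,-0.003,-0.003,0.45],[0.3,-5.7,3.5,0.005,-0.003,-0.003,0.45]])

```text
t: 1.87
eef_pos: [0.514, -0.2909, 0.0682]
eef_rot: [2.969, -0.311, 0.793]
force: [-0.6, 0.3, 0.2]
grip_width: 0.0394
grip_force: 0.0
```

```bash
python3 -c "
from h import *
delta(BAY+NB*.008,TB)"
```

```text
row [ 0.6  0.8 -0.5] [-0.001  0.001  0.001] | mm 1 deg 0
```

Call:
move_arm(deltas=[[0,0.5,0,0,0,0,0],[0,0.5,0,0,0,0,0],[0,0.5,0,0,0,0,0],[0,0.5,0,0,0,0,0],[0,0.5,0,0,0,0,0]], grip_force=20)

```text
t: 2.28
eef_pos: [0.5138, -0.2915, 0.0674]
eef_rot: [2.969, -0.312, 0.792]
force: [-0.4, -0.9, 0.2]
grip_width: 0.0083
grip_force: 0.0
```

Call:
move_arm(deltas=[[0,0,-20,0,0,0,0],[0,0,-60,0,0,0,0],[0,0,-100,0,0,0,0],[0,0,-140,0,0,0,0],[0,0,-160,0,0,0,0]])

```text
t: 2.7
eef_pos: [0.4349, -0.2753, 0.2099]
eef_rot: [2.965, -0.311, 0.795]
force: [0.2, -0.2, 0.7]
grip_width: 0.0003
grip_force: 0.0
```

Run:
```python
from h import *
o=get_obs();im=snapshot('wrist')[:,:,::-1];cv2.imwrite('pics/w2.png',im)
np.save('w2.npy',np.r_[o['eef_pos'],o['eef_rot']]);print(o['eef_pos'],o['grip_width'])
cc=cam('wrist',o);print(proj(cc,[BAY,BAY+NB*.023,BAY+NB*.005]))
s=snapshot('side')[:,:,::-1];cv2.imwrite('pics/s2.png',s)
```

```text
[ 0.4349 -0.2753  0.2099] 0.00031119499888911833
[[322.7703 177.7796]
 [322.7561 182.1622]
 [322.7673 178.6846]]
```

View pics/w2.png

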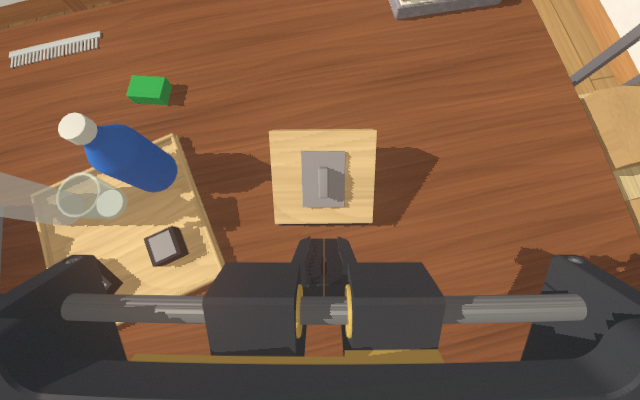

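The wrist view shows the cover still in the bay (plate 301..346, 150..208; bar at (323,183)) with the fingers shut empty at about (324,240), so the grasp missed. I'll check where the fingertips really are against the TCP.

Run:
```python
from h import *
o=get_obs();print('tcp in wrist',proj(cam('wrist',o),[o['eef_pos']]))
A=R.from_rotvec(o['eef_rot']).as_matrix()
print('tcp-19 in wrist',proj(cam('wrist',o),[o['eef_pos']-A[:,2]*.019]))
s=cv2.imread('pics/s2.png');c=cam('side')
q=proj(c,[o['eef_pos'],o['eef_pos']-A[:,2]*.019,BAY,BAY+NB*.023]);print(q)
x0,y0=250,40;f=5
crop=cv2.resize(s[y0:y0+130,x0:x0+160],None,fx=f,fy=f,interpolation=cv2.INTER_CUBIC)[:600]
for p,col in zip(q,[(0,0,255),(0,255,255),(255,0,0),(0,255,0)]): cv2.circle(crop,tuple(int(v) for v in (p-[x0,y0]+.5)*f),4,col,-1)
cv2.imwrite('pics/s2c.png',crop)
```

```text
tcp in wrist [[323.2842 234.2769]]
tcp-19 in wrist [[323.2602 247.4633]]
[[360.0199  93.0581]
 [364.1151  88.2038]
 [327.9621 131.9749]
 [331.9313 127.2312]]
```

View pics/s2c.png

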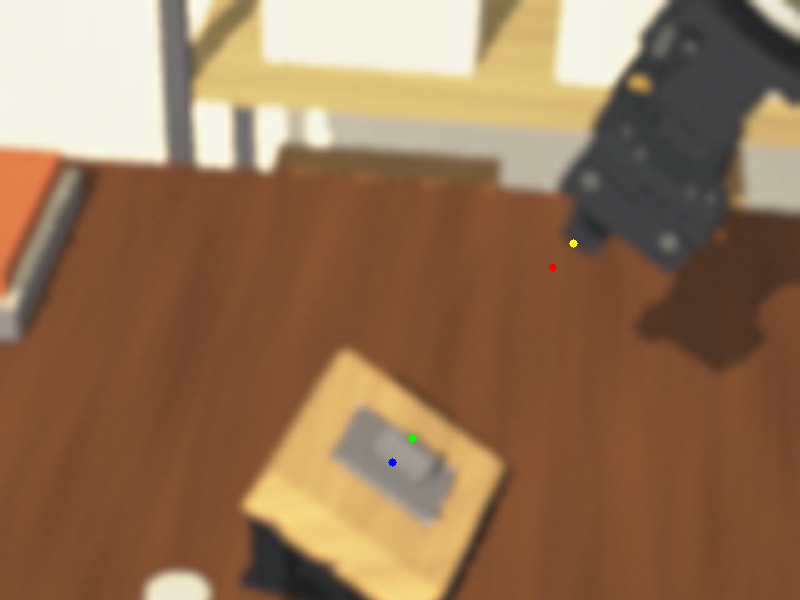

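The side crop shows the actual fingertip at about crop (583,245), clearly behind the projected TCP (552,267), while the dock projection fits. I'll check whether this is motion or lag by letting the arm settle and comparing.

Call:
move_arm(deltas=[[0,0,0,0,0,0,0.5],[0,0,0,0,0,0,0.5],[0,0,0,0,0,0,0.5],[0,0,0,0,0,0,0.5]])

```text
t: 3.13
eef_pos: [0.436, -0.2747, 0.2048]
eef_rot: [2.972, -0.312, 0.79]
force: [0.3, -0.3, -0.5]
grip_width: 0.0251
grip_force: 0.0
```

Run:
```python
from h import *
o=get_obs();print(o['eef_pos'],o['eef_rot'],np.abs(o['joint_velocities']).max(),o['q'])
ims=[snapshot('side') for _ in range(1)];im=ims[0][:,:,::-1]
A=R.from_rotvec(o['eef_rot']).as_matrix();c=cam('side')
print(proj(c,[o['eef_pos']]))
hsv=cv2.cvtColor(np.ascontiguousarray(im),cv2.COLOR_BGR2HSV)
x0,y0=250,40;f=5
s=cv2.resize(im[y0:y0+120,x0:x0+160],None,fx=f,fy=f,interpolation=cv2.INTER_CUBIC)
for P,col in [(o['eef_pos'],(0,0,255)),(o['eef_pos']+A[:,1]*.022,(0,255,0)),(o['eef_pos']-A[:,1]*.022,(255,0,0)),(o['eef_pos']-A[:,2]*.019,(0,255,255))]:
    p=proj(c,[P])[0];cv2.circle(s,tuple(int(v) for v in (p-[x0,y0]+.5)*f),4,col,-1)
cv2.imwrite('pics/s3c.png',s)
o2=get_obs();print(o2['t']-o['t'],o2['eef_pos'])
```

```text
[ 0.436  -0.2747  0.2048] [ 2.9719 -0.3119  0.7905] 0.00680958477517969 [-0.9856  0.0616  1.9302  0.4952  0.8283  0.5147]
[[359.7437  94.8363]]
0.04999999999999982 [ 0.436  -0.2748  0.205 ]
```

View pics/s3c.png

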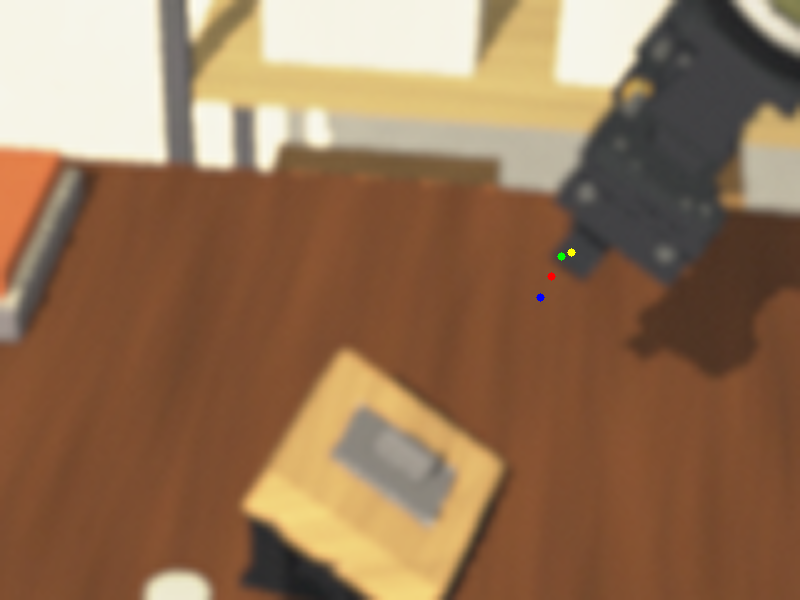

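The fingertip is really about 20 mm behind the reported TCP along tool z: the wrist view agrees, and so does the empty grasp. I'll calibrate it by touching the wooden face gently with open fingers straddling the cover.

```bash
python3 -c "
from h import *
delta(BAY+NB*.000,TB)"
```

```text
row [  1.8   0.7 165.8] [-0.003  0.004 -0.   ] | mm 166 deg 0
```

Call:
move_arm(deltas=[[1.8,0.7,20,-0.003,0.004,0,0.85],[1.8,0.7,60,-0.003,0.004,0,0.85],[1.8,0.7,95,-0.003,0.004,0,0.85],[1.8,0.7,120,-0.003,0.004,0,0.85],[1.8,0.7,140,-0.003,0.004,0,0.85]])

```text
t: 3.6
eef_pos: [0.5058, -0.2897, 0.0826]
eef_rot: [2.968, -0.313, 0.794]
force: [0.4, -0.6, 0.8]
grip_width: 0.0622
grip_force: 0.0
```

Call:
move_arm(deltas=[[0,0,6,0,0,0,0.85],[0,0,14,0,0,0,0.85],[0,0,20,0,0,0,0.85],[0,0,20,0,0,0,0.85],[0,0,20,0,0,0,0.85]])

```text
t: 4.02
eef_pos: [0.5153, -0.2927, 0.069]
eef_rot: [2.964, -0.312, 0.798]
force: [0.3, -0.4, 0.2]
grip_width: 0.075
grip_force: 0.0
```

```bash
python3 -c "
from h import *
delta(BAY+NB*.000,TB)"
```

```text
row [-1.3 -0.8  7.3] [ 0.002 -0.002  0.   ] | mm 7 deg 0
```

Call:
move_arm(deltas=[[0,0,3,0,0,0,0.85],[0,0,7,0,0,0,0.85],[0,0,11,0,0,0,0.85],[0,0,15,0,0,0,0.85],[0,0,15,0,0,0,0.85]])

```text
t: 4.43
eef_pos: [0.5227, -0.294, 0.0546]
eef_rot: [2.965, -0.313, 0.796]
force: [-0.6, 0.4, 0.7]
grip_width: 0.0749
grip_force: 0.0
```

Call:
move_arm(deltas=[[0,0,2,0,0,0,0.85],[0,0,2,0,0,0,0.85],[0,0,4,0,0,0,0.85],[0,0,4,0,0,0,0.85]])

```text
t: 4.77
eef_pos: [0.5247, -0.2945, 0.0518]
eef_rot: [2.965, -0.312, 0.797]
force: [-0.6, 0.4, -0.9]
grip_width: 0.0751
grip_force: 0.0
```

Call:
move_arm(deltas=[[0,0,2,0,0,0,0.85],[0,0,2,0,0,0,0.85],[0,0,3.5,0,0,0,0.85],[0,0,3.5,0,0,0,0.85]])

```text
t: 5.1
eef_pos: [0.5263, -0.2949, 0.0487]
eef_rot: [2.965, -0.312, 0.797]
force: [0.8, -0.0, 0.3]
grip_width: 0.0747
grip_force: 0.0
```

Call:
move_arm(deltas=[[0,0,1,0,0,0,0.85],[0,0,1,0,0,0,0.85],[0,0,2,0,0,0,0.85],[0,0,2,0,0,0,0.85]])

```text
t: 5.43
eef_pos: [0.5273, -0.2951, 0.047]
eef_rot: [2.965, -0.312, 0.797]
force: [0.6, 0.1, -0.3]
grip_width: 0.0751
grip_force: 0.0
```

Run:
```python
from h import *
delta(BAY,TB)
im=snapshot('side')[:,:,::-1];x0,y0=270,70
s=cv2.resize(im[y0:y0+100,x0:x0+130],None,fx=6,fy=6,interpolation=cv2.INTER_CUBIC);cv2.imwrite('pics/s4c.png',s)
```

```text
row [ -0.9  -0.6 -17.8] [ 0.002 -0.002 -0.   ] | mm 18 deg 0
```

View pics/s4c.png

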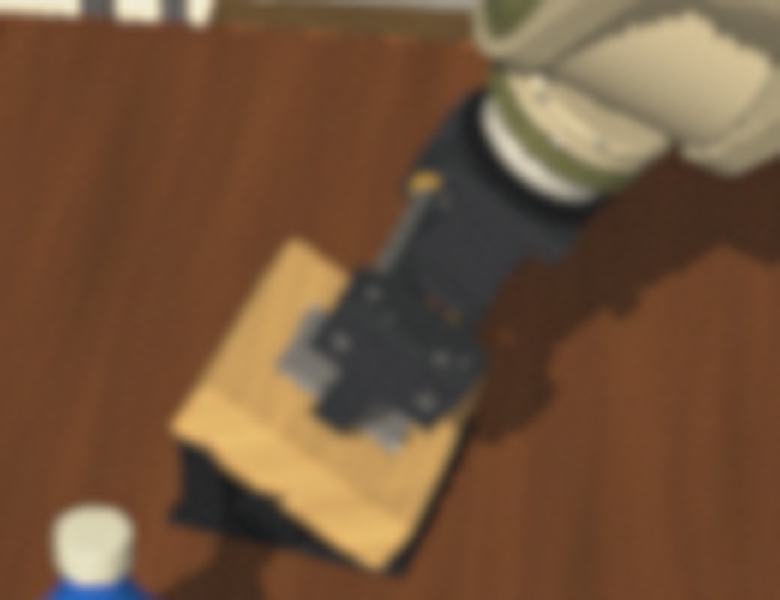

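The side crop shows the near finger beside the cover with its tip just above the face, at about (345,430). I'll step on until there is contact.

Call:
move_arm(deltas=[[0,0,1,0,0,0,0.85],[0,0,1,0,0,0,0.85],[0,0,2,0,0,0,0.85],[0,0,2,0,0,0,0.85]])

```text
t: 5.82
eef_pos: [0.5283, -0.2953, 0.0453]
eef_rot: [2.965, -0.312, 0.797]
force: [-0.4, -0.9, 0.3]
grip_width: 0.075
grip_force: 0.0
```

Call:
move_arm(deltas=[[0,0,1,0,0,0,0.85],[0,0,1,0,0,0,0.85],[0,0,2,0,0,0,0.85],[0,0,2,0,0,0,0.85]])

```text
t: 6.15
eef_pos: [0.5293, -0.2955, 0.0436]
eef_rot: [2.965, -0.312, 0.797]
force: [-0.5, -0.4, -1.3]
grip_width: 0.0746
grip_force: 0.0
```

Call:
move_arm(deltas=[[0,0,1,0,0,0,0.85],[0,0,1,0,0,0,0.85],[0,0,2,0,0,0,0.85],[0,0,2,0,0,0,0.85]])

```text
t: 6.48
eef_pos: [0.5302, -0.2957, 0.0422]
eef_rot: [2.965, -0.312, 0.797]
force: [-3.6, 1.2, 4.7]
grip_width: 0.0749
grip_force: 2.7
```

Call:
move_arm(deltas=[[0,0,1,0,0,0,0.85],[0,0,1,0,0,0,0.85]])

```text
t: 6.65
eef_pos: [0.5304, -0.2957, 0.0421]
eef_rot: [2.965, -0.31, 0.798]
force: [-16.5, 3.4, 17.6]
grip_width: 0.0746
grip_force: 12.1
```

Call:
move_arm(deltas=[[0,0,1,0,0,0,0.85],[0,0,1,0,0,0,0.85]])

```text
t: 6.82
eef_pos: [0.5305, -0.2958, 0.0421]
eef_rot: [2.965, -0.308, 0.798]
force: [-29.7, 6.0, 32.1]
grip_width: 0.075
grip_force: 21.4
```

```bash
python3 -c "
from h import *
delta(BAY,TB)
print(get_obs()['force']@NB)"
```

```text
row [ -1.2  -0.6 -23.8] [ 0.001 -0.002  0.002] | mm 24 deg 0
42.95962028698344
```

Contact is at TCP 23.5 mm below the face plane, so the real fingertip sits 23.5 mm behind the reported TCP. I'll raise 8 mm clear and grip the bar.

Call:
move_arm(deltas=[[-1,-0.6,-10,0,0,0,0.85],[-1,-0.6,-10,0,0,0,0.6],[-1,-0.6,-10,0,0,0,0.3],[-1,-0.6,-10,0,0,0,0],[-1,-0.6,-10,0,0,0,0]], grip_force=20)

```text
t: 7.23
eef_pos: [0.5257, -0.294, 0.0479]
eef_rot: [2.965, -0.312, 0.797]
force: [-0.8, -0.1, -0.2]
grip_width: 0.0505
grip_force: 0.0
```

Call:
move_arm(deltas=[[0,0,0,0,0,0,0],[0,0,0,0,0,0,0],[0,0,0,0,0,0,0],[0,0,0,0,0,0,0],[0,0,0,0,0,0,0]])

```text
t: 7.65
eef_pos: [0.5256, -0.2941, 0.0483]
eef_rot: [2.965, -0.312, 0.797]
force: [1.1, -0.1, -0.2]
grip_width: 0.0172
grip_force: 0.0
```

```bash
cat >> h.py <<'E'
TIP=.0235  # real fingertips lie this far behind the reported TCP
def deltat(p,Rt): delta(np.array(p)+Rt.as_matrix()[:,2]*TIP,Rt)   # target for the real tip
E
python3 -c "
from h import *
deltat(BAY+.008*NB,TB)"
```

```text
row [ 0.1  0.  -0.2] [ 0.002 -0.002 -0.   ] | mm 0 deg 0
```

Call:
move_arm(deltas=[[0,0,0,0,0,0,0],[0,0,0,0,0,0,0],[0,0,0,0,0,0,0],[0,0,0,0,0,0,0]])

```text
t: 7.98
eef_pos: [0.5256, -0.2941, 0.0484]
eef_rot: [2.965, -0.312, 0.797]
force: [-0.8, -0.3, 0.2]
grip_width: 0.0116
grip_force: 20.0
```

Call:
move_arm(deltas=[[0,0,-10,0,0,0,0],[0,0,-35,0,0,0,0],[0,0,-70,0,0,0,0],[0,0,-110,0,0,0,0],[0,0,-150,0,0,0,0]])

```text
t: 8.4
eef_pos: [0.4505, -0.2775, 0.1794]
eef_rot: [2.965, -0.313, 0.795]
force: [-0.5, -0.7, -1.0]
grip_width: 0.0116
grip_force: 20.0
```

The cover is gripped (11.6 mm, 20 N) and lifted. Next it goes over the tray's near side to the caddy.

```bash
python3 -c "
from h import *
deltat([.40,-.08,.25],tool(-3,22))"
```

```text
row [ -46.5 -183.9  -83.5] [ 0.071 -0.139 -0.142] | mm 207 deg 12
```

Call:
move_arm(deltas=[[-20,-20,-38,0.01,-0.03,-0.03,0],[-47,-60,-60,0.071,-0.139,-0.142,0],[-47,-100,-75,0.071,-0.139,-0.142,0],[-47,-140,-84,0.071,-0.139,-0.142,0],[-47,-184,-84,0.071,-0.139,-0.142,0]])

```text
t: 8.82
eef_pos: [0.4059, -0.0965, 0.2281]
eef_rot: [3.069, -0.083, 0.604]
force: [2.0, 0.3, -0.6]
grip_width: 0.0119
grip_force: 20.0
```

```bash
cat >> h.py <<'E'
CT=tool(2,20);CZ=-CT.as_matrix()[:,2];MOUTH=np.array([.4936,.282,.0835]);PIN=MOUTH-.064*CZ
E
python3 -c "
from h import *
deltat(MOUTH+.12*CZ,CT)"
```

```text
row [  11.4 -379.9   61.9] [ 0.035 -0.039 -0.083] | mm 385 deg 6
```

Call:
move_arm(deltas=[[2,-40,0,0.035,-0.039,-0.083,0],[4,-80,0,0.035,-0.039,-0.083,0],[6,-120,0,0.035,-0.039,-0.083,0],[8,-160,0,0.035,-0.039,-0.083,0],[8,-200,0,0.035,-0.039,-0.083,0]])

```text
t: 9.23
eef_pos: [0.424, 0.1039, 0.23]
eef_rot: [-3.085, -0.057, -0.544]
force: [1.7, -1.5, 0.3]
grip_width: 0.0115
grip_force: 20.0
```

```bash
python3 -c "
from h import *
deltat(MOUTH+.12*CZ,CT)"
```

```text
row [  21.4 -175.3   67.6] [-0.003 -0.     0.002] | mm 189 deg 0
```

Call:
move_arm(deltas=[[5,-40,5,0,0,0,0],[10,-80,15,0,0,0,0],[15,-118,30,0,0,0,0],[21,-150,50,0,0,0,0],[21,-175,68,0,0,0,0]])

```text
t: 9.65
eef_pos: [0.4608, 0.2813, 0.1728]
eef_rot: [-3.084, -0.06, -0.543]
force: [1.2, -0.7, 0.2]
grip_width: 0.0117
grip_force: 20.0
```

Call:
move_arm(deltas=[[0,0,0,0,0,0,0],[0,0,0,0,0,0,0],[0,0,0,0,0,0,0]])

```text
t: 9.9
eef_pos: [0.4606, 0.2781, 0.1737]
eef_rot: [-3.085, -0.058, -0.542]
force: [-0.1, 0.1, -0.6]
grip_width: 0.0116
grip_force: 20.0
```

Run:
```python
from h import *
deltat(PIN+.034*CZ,CT)
o=get_obs();im=snapshot('wrist')[:,:,::-1];cv2.imwrite('pics/w3.png',im)
c=cam('wrist',o);A=CT.as_matrix()
print(proj(c,[MOUTH+a*.054*A[:,0]+b*.069*A[:,1] for a,b in [(1,1),(1,-1),(-1,-1),(-1,1)]]))
```

```text
row [  0.5  -2.2 149.6] [-0.004  0.001  0.002] | mm 150 deg 0
[[393.887  139.1764]
 [248.1431 139.0209]
 [256.4015 242.3122]
 [385.9794 242.6478]]
```

View pics/w3.png

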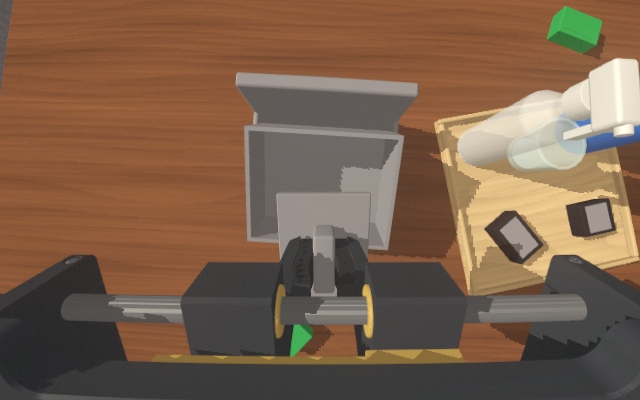

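The wrist view shows the cover held by its bar at (322,255). The pocket mouth is seen at (248..400, 132..245) and its centre agrees with the prediction (320,190) to within 2 px. I lower and release.

Call:
move_arm(deltas=[[0,-2,35,0,0,0,0],[0,-2,75,0,0,0,0],[0,-2,110,0,0,0,0],[0,-2,135,0,0,0,0],[0,-2,149,0,0,0,0]])

```text
t: 10.37
eef_pos: [0.5115, 0.2813, 0.031]
eef_rot: [-3.086, -0.055, -0.538]
force: [0.8, -0.2, -0.5]
grip_width: 0.0118
grip_force: 20.0
```

Call:
move_arm(deltas=[[0,0,0,0,0,0,0],[0,0,0,0,0,0,0.3],[0,0,0,0,0,0,0.3],[0,0,0,0,0,0,0.3],[0,0,0,0,0,0,0.3]])

```text
t: 10.78
eef_pos: [0.5116, 0.2833, 0.0342]
eef_rot: [-3.083, -0.058, -0.544]
force: [-0.4, 0.3, 0.3]
grip_width: 0.0263
grip_force: 0.0
```

Call:
move_arm(deltas=[[0,0,-30,0,0,0,0.3],[0,0,-70,0,0,0,0.3],[0,0,-110,0,0,0,0.3],[0,0,-150,0,0,0,0.3],[0,0,-170,0,0,0,0.3]])

```text
t: 11.2
eef_pos: [0.4531, 0.2811, 0.198]
eef_rot: [-3.08, -0.059, -0.55]
force: [0.4, 0.5, 0.5]
grip_width: 0.0264
grip_force: 0.0
```

Run:
```python
from h import *
o=get_obs();im=snapshot('wrist')[:,:,::-1];cv2.imwrite('pics/w4.png',im)
cv2.imwrite('pics/side4.png',snapshot('side')[:,:,::-1]);cv2.imwrite('pics/top4.png',snapshot('top')[:,:,::-1])
deltat([.43,.05,.20],tool(15,15))
# cover in pocket: light-grey plate blob seen from the wrist, pack in tray
hsv=cv2.cvtColor(np.ascontiguousarray(im),cv2.COLOR_BGR2HSV);c=cam('wrist',o)
a=proj(c,[PIN+.01*CZ,PIN]);print(a)
g=(hsv[...,1]<40)&(hsv[...,2]>120);g[240:]=0
for k in contours(g,100)[:8]:
    r=cv2.minAreaRect(k);print(np.round(r[0]),np.round(r[1]),round(r[2]))
```

```text
row [-30.5 228.5   6.1] [ 0.063 -0.089 -0.214] | mm 231 deg 14
[[324.7183 178.0728]
 [324.7368 176.3808]]
[321. 181.] [144. 118.] 8
[538. 131.] [ 77. 172.] 66
[330.  89.] [165.  12.] 3
[509. 230.] [34. 20.] 51
[584. 212.] [25. 21.] 77
```

Run:
```python
from h import *
T=tool(41.5,12)
deltat(np.array([.453,.039,.028])-.15*T.as_matrix()[:,2],T)
a=cv2.imread('pics/top0.png').astype(int);b=cv2.imread('pics/top4.png').astype(int)
d=(np.abs(a-b).max(2)>25);d[:,:180]=0;d[:,270:]=0;d[:160]=0;d[250:]=0
for k in contours(d,15): print('top diff',cv2.minAreaRect(k))
d=(np.abs(a-b).max(2)>25);d[:,400:490]&=True;e=np.zeros_like(d);e[165:240,405:480]=d[165:240,405:480]
for k in contours(e,15): print('dock diff',cv2.minAreaRect(k))
```

```text
row [-42.8 258.4  28.7] [ 0.186 -0.137 -0.66 ] | mm 264 deg 40
top diff ((212.5, 222.5), (53.0, 65.0), 90.0)
top diff ((225.44509887695312, 209.006103515625), (12.478763580322266, 4.417261123657227), 83.6598129272461)
dock diff ((443.8824157714844, 206.97059631347656), (24.98116683959961, 26.678916931152344), 14.03624439239502)
```

Call:
move_arm(deltas=[[-20,35,0,0.02,-0.02,-0.1,0.6],[-43,70,0,0.05,-0.04,-0.2,0.6],[-43,105,5,0.09,-0.07,-0.33,0.6],[-43,145,10,0.12,-0.09,-0.45,0.6],[-43,185,15,0.15,-0.11,-0.56,0.6]])

```text
t: 11.77
eef_pos: [0.4228, 0.1464, 0.1685]
eef_rot: [-3.003, -0.67, -0.396]
force: [-0.1, 0.2, -0.3]
grip_width: 0.0525
grip_force: 0.0
```

Run:
```python
from h import *
T=tool(41.5,12)
deltat(np.array([.453,.039,.028])-.15*T.as_matrix()[:,2],T)
```

```text
row [-46.7 117.3   7.1] [ 0.083 -0.046 -0.276] | mm 126 deg 17
```

Call:
move_arm(deltas=[[-15,35,2,0.03,-0.015,-0.1,0.65],[-30,70,4,0.06,-0.03,-0.2,0.65],[-47,105,7,0.083,-0.046,-0.276,0.65],[-47,117,7,0.083,-0.046,-0.276,0.65],[-47,117,7,0.083,-0.046,-0.276,0.65]])

```text
t: 12.18
eef_pos: [0.434, 0.0171, 0.1514]
eef_rot: [-2.861, -1.07, -0.301]
force: [-0.7, 1.0, 0.1]
grip_width: 0.0573
grip_force: 0.0
```

Call:
move_arm(deltas=[[0,0,0,0,0,0,0.65],[0,0,0,0,0,0,0.65],[0,0,0,0,0,0,0.65]])

```text
t: 12.43
eef_pos: [0.433, 0.0238, 0.1527]
eef_rot: [-2.857, -1.078, -0.303]
force: [0.5, -0.5, 0.2]
grip_width: 0.0573
grip_force: 0.0
```

Run:
```python
from h import *
o=get_obs();im=np.ascontiguousarray(snapshot('wrist')[:,:,::-1]);cv2.imwrite('pics/w5.png',im);c=cam('wrist',o)
np.save('w5.npy',np.r_[o['eef_pos'],o['eef_rot']])
hsv=cv2.cvtColor(im,cv2.COLOR_BGR2HSV)
u=proj(c,[[.4528,.0391,.028],[.481,-.064,.028]]);print(u)
g=(hsv[...,1]<75)&(hsv[...,2]>110)
m=np.zeros_like(g);x,y=u[0].astype(int);m[max(y-50,0):y+50,x-50:x+50]=1
for k in contours(g&m,50): print(cv2.minAreaRect(k),cv2.contourArea(k))
q=quad(g&m);P=plane(c,q,.028);print(q,'\n',P,P.mean(0),[np.linalg.norm(P[i]-P[(i+1)%4]) for i in range(4)],[np.degrees(np.arctan2(*(P[i]-P[(i+1)%4])[1::-1])) for i in range(4)])
t=np.abs(cv2.imread('pics/top0.png').astype(int)-snapshot('top')[:,:,::-1]).max(2)>25;t[:,:180]=0;t[:,265:]=0;t[:160]=0;t[250:]=0
for k in contours(t,15): r=cv2.minAreaRect(k);print('caddy diff',r,plane(cam('top'),[r[0]],.035))
```

```text
[[324.8568 187.9202]
 [409.6032 229.3017]]
((325.0, 187.0), (40.0, 24.0), 90.0) 921.0
[[337. 167.]
 [337. 207.]
 [314. 207.]
 [314. 167.]] 
 [[0.479  0.0443 0.028 ]
 [0.4457 0.0148 0.028 ]
 [0.4287 0.0341 0.028 ]
 [0.4622 0.0634 0.028 ]] [0.4539 0.0391 0.028 ] [np.float64(0.04449491231878311), np.float64(0.025750791220439783), np.float64(0.04449056630970605), np.float64(0.02540479766699361)] [np.float64(41.56177124996552), np.float64(-48.70527328074535), np.float64(-138.8837812804733), np.float64(131.3039253604706)]
caddy diff ((222.0, 204.5), (89.0, 84.0), 90.0) [[0.5108 0.2976 0.035 ]]
```

```bash
cat >> h.py <<'E'
PT=tool(41.5,12)
PK=np.array([.4539-.0022,.0391-.002,.0185])
E
python3 -c "
from h import *
deltat(PK-.04*PT.as_matrix()[:,2],PT);deltat(PK,PT)"
```

```text
row [ -6.    2.1 119.9] [ 0.002 -0.002 -0.001] | mm 120 deg 0
row [ -6.1   2.  159.9] [ 0.002 -0.002 -0.001] | mm 160 deg 0
```

Call:
move_arm(deltas=[[-6,2,35,0,0,0,0.65],[-6,2,75,0,0,0,0.65],[-6,2,110,0,0,0,0.65],[-6,2,125,0,0,0,0.65],[-6,2,125,0,0,0,0.65]])

```text
t: 12.95
eef_pos: [0.4485, 0.0361, 0.0271]
eef_rot: [-2.854, -1.078, -0.297]
force: [-1.0, 0.2, 0.5]
grip_width: 0.0573
grip_force: 0.0
```

Call:
move_arm(deltas=[[0,0,0,0,0,0,0.65],[0,0,0,0,0,0,0.65]])

```text
t: 13.12
eef_pos: [0.4508, 0.0346, 0.031]
eef_rot: [-2.858, -1.079, -0.307]
force: [0.1, 0.1, -0.1]
grip_width: 0.057
grip_force: 0.0
```

```bash
python3 -c "
from h import *
deltat(PK,PT)
print(get_obs()['force'])"
```

```text
row [-0.4 -1.4 36.2] [ 0.004 -0.003 -0.002] | mm 36 deg 0
[ 0.0987  0.1078 -0.0975]
```

Call:
move_arm(deltas=[[0,-1.4,15,0.004,-0.003,0,0.65],[0,-1.4,27,0.004,-0.003,0,0.65],[0,-1.4,34,0.004,-0.003,0,0.65],[0,-1.4,36,0.004,-0.003,0,0.65],[0,-1.4,36,0.004,-0.003,0,0.65]])

```text
t: 13.53
eef_pos: [0.4553, 0.0404, -0.0049]
eef_rot: [-2.856, -1.077, -0.299]
force: [-0.2, -0.1, 0.9]
grip_width: 0.0573
grip_force: 0.0
```

```bash
python3 -c "
from h import *
deltat(PK,PT)
print(get_obs()['force'])"
```

```text
row [ 0.1  0.1 -0.4] [-0.001  0.001 -0.003] | mm 0 deg 0
[-0.2447 -0.1445  0.8702]
```

Call:
move_arm(deltas=[[0,0,0,0,0,0,0.3],[0,0,0,0,0,0,0.3],[0,0,0,0,0,0,0.3],[0,0,0,0,0,0,0.3],[0,0,0,0,0,0,0.3]], grip_force=35)

```text
t: 13.95
eef_pos: [0.4553, 0.0403, -0.0049]
eef_rot: [-2.856, -1.077, -0.299]
force: [-3.0, -1.0, 6.3]
grip_width: 0.0378
grip_force: 35.0
```

Call:
move_arm(deltas=[[0,0,-5,0,0,0,0.3],[0,0,-15,0,0,0,0.3],[0,0,-35,0,0,0,0.3],[0,0,-65,0,0,0,0.3],[0,0,-65,0,0,0,0.3]])

```text
t: 14.37
eef_pos: [0.4465, 0.0305, 0.0625]
eef_rot: [-2.859, -1.079, -0.306]
force: [1.0, -1.0, -0.8]
grip_width: 0.0378
grip_force: 35.0
```

The pack is gripped (37.8 mm, 35 N). I carry it to the dock with the tool tilted 12° beyond the face normal.

```bash
cat >> h.py <<'E'
OFF=PT.inv().apply(np.array([.4539,.0391,.006])-np.array([.4553,.0403,-.0049])); OFF[1]=0
TD=tool(YAW,42)
def pk(depth,x=0,y=0):   # pack origin in bay frame: x,y and outward z
    B=TB.as_matrix()*[1,-1,-1]
    delta(BAY+B@np.array([x,y,depth])-TD.apply(OFF),TD)
E
python3 -c "
from h import *
print(OFF);deltat([.40,-.03,.2],tool(20,25))"
```

```text
[ 0.0005  0.     -0.011 ]
row [ -39.8   18.8 -127.4] [-0.115  0.221  0.355] | mm 135 deg 25
```

Call:
move_arm(deltas=[[-10,0,-35,-0.02,0.04,0.06,0.3],[-20,0,-75,-0.05,0.09,0.13,0.3],[-40,10,-110,-0.07,0.14,0.22,0.3],[-40,19,-127,-0.1,0.19,0.3,0.3],[-40,19,-127,-0.115,0.221,0.355,0.3]])

```text
t: 14.78
eef_pos: [0.4095, -0.0286, 0.1776]
eef_rot: [-2.954, -0.51, -0.657]
force: [0.1, -0.1, -0.5]
grip_width: 0.0375
grip_force: 35.0
```

```bash
python3 -c "
from h import *
pk(.06)"
```

```text
row [-36.  272.9  63.2] [-0.305  0.288  0.462] | mm 282 deg 36
```

Call:
move_arm(deltas=[[-10,35,0,-0.05,0.05,0.08,0.3],[-20,75,0,-0.11,0.1,0.16,0.3],[-30,115,0,-0.17,0.16,0.25,0.3],[-36,155,5,-0.22,0.21,0.34,0.3],[-36,190,10,-0.27,0.26,0.42,0.3]])

```text
t: 15.2
eef_pos: [0.4458, -0.2174, 0.149]
eef_rot: [2.894, -0.227, 1.052]
force: [0.7, 0.9, -0.8]
grip_width: 0.0373
grip_force: 35.0
```

```bash
python3 -c "
from h import *
pk(.06)"
```

```text
row [18.1 61.7 72. ] [-0.034  0.036  0.04 ] | mm 97 deg 4
```

Call:
move_arm(deltas=[[5,30,10,-0.02,0.02,0.02,0.3],[18,62,25,-0.034,0.036,0.04,0.3],[18,62,50,-0.034,0.036,0.04,0.3],[18,62,72,-0.034,0.036,0.04,0.3],[18,62,72,-0.034,0.036,0.04,0.3]])

```text
t: 15.62
eef_pos: [0.497, -0.284, 0.1025]
eef_rot: [2.859, -0.29, 1.09]
force: [-0.1, 0.7, -0.7]
grip_width: 0.0375
grip_force: 35.0
```

Call:
move_arm(deltas=[[0,0,0,0,0,0,0.3],[0,0,0,0,0,0,0.3],[0,0,0,0,0,0,0.3]])

```text
t: 15.87
eef_pos: [0.4966, -0.2846, 0.1066]
eef_rot: [2.853, -0.288, 1.094]
force: [-0.5, -0.3, -0.6]
grip_width: 0.0375
grip_force: 35.0
```

Run:
```python
from h import *
pk(.03);o=get_obs();im=np.ascontiguousarray(snapshot('wrist')[:,:,::-1]);cv2.imwrite('pics/w6.png',im);c=cam('wrist',o)
np.save('w6.npy',np.r_[o['eef_pos'],o['eef_rot']])
B=TB.as_matrix()*[1,-1,-1]
pts=[BAY+B@np.array([a*.06,b*.065,0]) for a,b in [(1,1),(1,-1),(-1,-1),(-1,1)]]
print('face exp',proj(c,pts))
print('bay exp',proj(c,[BAY+B@np.array([a*.0295,b*.0205,0]) for a,b in [(1,1),(1,-1),(-1,-1),(-1,1)]]))
po=o['eef_pos']+R.from_rotvec(o['eef_rot']).apply(OFF)
print('pack top exp',proj(c,[po+B@np.array([a*.028,b*.019,.022]) for a,b in [(1,1),(1,-1),(-1,-1),(-1,1)]]))
cv2.imwrite('pics/side6.png',snapshot('side')[:,:,::-1])
```

```text
row [-7.3  3.4 30. ] [-0.005  0.001  0.007] | mm 31 deg 0
face exp [[250.0525 152.5855]
 [405.8612 153.5754]
 [400.7057 291.7412]
 [253.0048 290.6527]]
bay exp [[303.3051 189.3933]
 [351.9857 189.7154]
 [350.8068 257.8857]
 [303.3984 257.5479]]
pack top exp [[288.4068 199.6568]
 [358.3096 200.1247]
 [356.275  298.5385]
 [289.1923 298.014 ]]
```

View pics/w6.png

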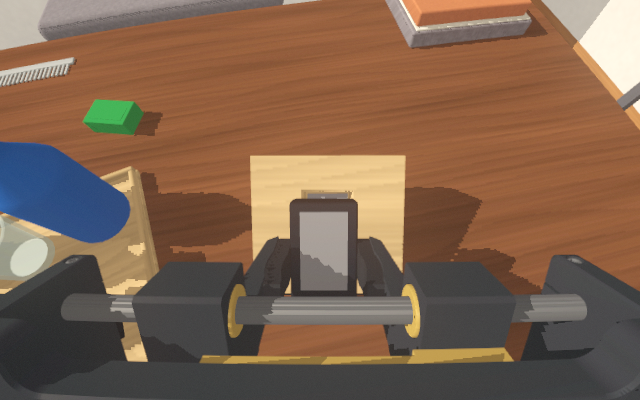

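The wrist view shows the pack held square (top edge y≈199, x 290..357) as expected, above the bay whose upper lip is visible at (302..352, 191). Face top corners are at (250,155) and (405,155), about 2 px below prediction. I'll refine the edge rows, then insert.

Run:
```python
from h import *
im=cv2.imread('pics/w6.png').astype(int);w=np.load('w6.npy');c=cam('wrist',{'eef_pos':w[:3],'eef_rot':w[3:]})
B=TB.as_matrix()*[1,-1,-1]
print('row profile B, cols 280,380',im[148:160,280,0],im[148:160,380,0])
print('col profile row 170',im[170,244:256,0],im[170,400:412,0])
print('bay lip col 327 rows184-200',im[184:200,327].tolist())
print('bay row 194 cols',im[194,296:308,0],im[194,346:360,0])
q=[(280,154.5),(380,154.5),(250,170),(405.5,170)]
P=castp(c,q,BAY,NB);print((P-BAY)@B*1000)
```

```text
row profile B, cols 280,380 [ 64  63  58  61  65  61  65  97 142 141 138 138] [ 64  64  64  65  65  63  67 109 138 141 139 140]
col profile row 170 [ 64  63  63  62  61  63 113 138 141 141 139 137] [137 137 136 138 124  78  63  64  64  66  65  65]
bay lip col 327 rows184-200 [[140, 199, 235], [141, 200, 235], [142, 200, 236], [145, 204, 239], [146, 204, 238], [137, 194, 230], [124, 177, 213], [125, 179, 215], [101, 144, 177], [103, 132, 159], [118, 123, 136], [116, 122, 133], [117, 122, 134], [113, 119, 130], [93, 97, 112], [51, 62, 81]]
bay row 194 cols [143 144 145 145 144 111 101  97  89  92 100 108] [116 114  99  87  93 116 160 150 140 140 139 141 141 140]
[[ 58.5042  39.9334  -0.    ]
 [ 59.037  -43.3877   0.    ]
 [ 45.5293  65.295    0.    ]
 [ 46.3694 -65.1445   0.    ]]
```

```bash
sed -i 's/YAW=-12\./YAW=-11.7/; s/^BAY=.*;YAW/BAY=np.array([.518,-.2925,.062])-.0012*np.array([.848,-.18,.5]);YAW/' h.py; python3 -c "
from h import *
print(BAY);pk(.012);pk(-.009)"
```

```text
[ 0.517  -0.2923  0.0614]
row [-12.2   3.3  47.2] [-0.001  0.001  0.002] | mm 49 deg 0
row [-16.5   3.3  67.7] [-0.001  0.001  0.002] | mm 70 deg 0
```

Call:
move_arm(deltas=[[-4,3.3,15,0,0,0.002,0.3],[-8,3.3,32,0,0,0.002,0.3],[-12.2,3.3,45,0,0,0.002,0.3],[-12.2,3.3,47,0,0,0.002,0.3],[-12.2,3.3,47,0,0,0.002,0.3]])

```text
t: 16.38
eef_pos: [0.5179, -0.2921, 0.0623]
eef_rot: [2.856, -0.291, 1.093]
force: [0.3, 0.4, -1.1]
grip_width: 0.0376
grip_force: 35.0
```

Call:
move_arm(deltas=[[0,0,0,0,0,0,0.3],[0,0,0,0,0,0,0.3]])

```text
t: 16.55
eef_pos: [0.518, -0.2925, 0.0634]
eef_rot: [2.853, -0.291, 1.094]
force: [-0.8, -0.4, -0.6]
grip_width: 0.0372
grip_force: 35.0
```

```bash
python3 -c "
from h import *
pk(.012);pk(-.009);print(get_obs()['force'])"
```

```text
row [-0.1  0.   0.1] [-0.002  0.001  0.   ] | mm 0 deg 0
row [-4.4  0.1 20.6] [-0.002  0.001  0.   ] | mm 21 deg 0
[-0.8141 -0.3682 -0.6067]
```

Pre-insert pose is exact. I insert slowly along the face normal.

Call:
move_arm(deltas=[[-1,0,5,-0.002,0.001,0,0.3],[-2,0,9.5,-0.002,0.001,0,0.3],[-2.5,0,12,-0.002,0.001,0,0.3],[-2.9,0,14,-0.002,0.001,0,0.3],[-2.9,0,14,-0.002,0.001,0,0.3]])

```text
t: 16.97
eef_pos: [0.5251, -0.2936, 0.0498]
eef_rot: [2.853, -0.292, 1.094]
force: [-0.7, -0.6, -2.4]
grip_width: 0.0372
grip_force: 35.0
```

Call:
move_arm(deltas=[[-0.4,0,2,0,0,0,0.3],[-0.8,0,4,0,0,0,0.3],[-0.8,0,4,0,0,0,0.3],[-0.8,0,4,0,0,0,0.3]])

```text
t: 17.3
eef_pos: [0.5271, -0.294, 0.0463]
eef_rot: [2.853, -0.292, 1.094]
force: [0.3, -0.4, -0.4]
grip_width: 0.0372
grip_force: 35.0
```

```bash
python3 -c "
from h import *
pk(-.009);print(get_obs()['force']@(TB.as_matrix()*[1,-1,-1]))"
```

```text
row [0.1 0.4 1.8] [-0.001  0.001 -0.   ] | mm 2 deg 0
[ 0.1178 -0.3317 -0.5399]
```

Call:
move_arm(deltas=[[-0.3,0,1.5,0,0,0,0.3],[-0.6,0,3,0,0,0,0.3],[-0.6,0,3,0,0,0,0.3],[-0.6,0,3,0,0,0,0.3]])

```text
t: 17.63
eef_pos: [0.5287, -0.2944, 0.0438]
eef_rot: [2.853, -0.292, 1.094]
force: [0.0, -0.7, 0.6]
grip_width: 0.0377
grip_force: 35.2
```

Call:
move_arm(deltas=[[0,0,0,0,0,0,0.55],[0,0,0,0,0,0,0.55],[0,0,0,0,0,0,0.55]])

```text
t: 17.88
eef_pos: [0.5287, -0.2944, 0.0439]
eef_rot: [2.852, -0.292, 1.094]
force: [-0.8, 0.4, 0.5]
grip_width: 0.0485
grip_force: 0.1
```

Call:
move_arm(deltas=[[0,0,-8,0,0,0,0.55],[0,0,-20,0,0,0,0.55],[0,0,-40,0,0,0,0.3],[0,0,-60,0,0,0,0],[0,0,-60,0,0,0,0]])

```text
t: 18.3
eef_pos: [0.4884, -0.2865, 0.0907]
eef_rot: [2.849, -0.292, 1.095]
force: [-0.6, -1.4, 1.0]
grip_width: 0.0307
grip_force: 0.0
```

Call:
move_arm(deltas=[[0,0,0,0,0,0,0],[0,0,0,0,0,0,0],[0,0,0,0,0,0,0],[0,0,0,0,0,0,0],[0,0,0,0,0,0,0]], grip_force=10)

```text
t: 18.72
eef_pos: [0.4895, -0.286, 0.0878]
eef_rot: [2.854, -0.292, 1.093]
force: [-0.0, 0.7, -0.6]
grip_width: 0.0003
grip_force: 0.0
```

```bash
cat >> h.py <<'E'
def panel(c,im,z):  # grey panel of the pack on the plane z above the face, bay axes, mm
    B=TB.as_matrix()*[1,-1,-1];hsv=cv2.cvtColor(im,cv2.COLOR_BGR2HSV)
    x,y=proj(c,[BAY+NB*z])[0].astype(int);g=(hsv[...,1]<75)&(hsv[...,2]>110);m=np.zeros_like(g);m[y-45:y+45,x-35:x+35]=1
    q=quad(g&m);P=(castp(c,q,BAY+NB*z,NB)-BAY)@B*1000;print('px',q.mean(0),'panel\n',P,P.mean(0))
E
python3 - <<'E'
from h import *
o=get_obs();im=np.ascontiguousarray(snapshot('wrist')[:,:,::-1]);cv2.imwrite('pics/w7.png',im);c=cam('wrist',o)
print(o['grip_width'],proj(c,[BAY]));
try: panel(c,im,.010)
except Exception as e: print(e)
deltat(BAY+NB*.03,TB)
E
```

```text
0.00028571874797950447 [[323.9755 209.8998]]
px [323.5635 211.5   ] panel
 [[ 20.3685 -13.281   10.    ]
 [-20.5538 -11.9457  10.    ]
 [-20.5346  12.6807  10.    ]
 [ 20.3966  13.8328  10.    ]] [-0.0808  0.3217 10.    ]
row [ 4.6  0.5 32.2] [-0.001 -0.208 -0.   ] | mm 33 deg 12
```

The pack sits in the bay, its panel centred within 0.5 mm. Next I align to the normal and press with closed fingers on the panel's centre.

```bash
python3 -c "
from h import *
deltat(BAY+NB*.020,TB)"
```

```text
row [ 2.5  0.5 42. ] [-0.001 -0.208 -0.   ] | mm 42 deg 12
```

Call:
move_arm(deltas=[[4.6,0.5,10,0,-0.11,0,0],[4.6,0.5,20,0,-0.208,0,0],[4.6,0.5,32,0,-0.208,0,0],[4.6,0.5,32,0,-0.208,0,0],[4.6,0.5,32,0,-0.208,0,0]])

```text
t: 19.18
eef_pos: [0.5149, -0.2919, 0.0674]
eef_rot: [2.969, -0.302, 0.795]
force: [-0.4, -0.4, 0.9]
grip_width: 0.0006
grip_force: 0.0
```

```bash
python3 -c "
from h import *
deltat(BAY+NB*.0,TB);print(get_obs()['force'])"
```

```text
row [-1.1 -0.  29.8] [-0.     0.     0.002] | mm 30 deg 0
[-0.4401 -0.4226  0.8999]
```

Call:
move_arm(deltas=[[-1,0,6,0,0,0,0],[-1,0,12,0,0,0,0],[-1,0,17,0,0,0,0],[-1,0,21,0,0,0,0],[-1,0,21,0,0,0,0]])

```text
t: 19.6
eef_pos: [0.5228, -0.2936, 0.0482]
eef_rot: [2.97, -0.305, 0.796]
force: [-0.8, 0.2, -0.5]
grip_width: 0.0007
grip_force: 0.0
```

Call:
move_arm(deltas=[[0,0,1.5,0,0,0,0],[0,0,3,0,0,0,0],[0,0,4.5,0,0,0,0],[0,0,6,0,0,0,0],[0,0,6,0,0,0,0]])

```text
t: 20.02
eef_pos: [0.5258, -0.2943, 0.0437]
eef_rot: [2.969, -0.304, 0.797]
force: [-0.2, 0.3, 0.2]
grip_width: 0.0003
grip_force: 0.0
```

```bash
python3 -c "
from h import *
deltat(BAY,TB);print(get_obs()['force']@NB)"
```

```text
row [ 1.  -0.2  3.6] [-0.    -0.001 -0.   ] | mm 4 deg 0
0.2618060489109542
```

Call:
move_arm(deltas=[[1,0,1,0,0,0,0],[1,0,2,0,0,0,0],[1,0,2,0,0,0,0]])

```text
t: 20.27
eef_pos: [0.5278, -0.2947, 0.0425]
eef_rot: [2.969, -0.304, 0.797]
force: [-0.3, 0.7, 0.7]
grip_width: 0.0007
grip_force: 0.1
```

Call:
move_arm(deltas=[[0,0,1,0,0,0,0],[0,0,2,0,0,0,0],[0,0,2,0,0,0,0]])

```text
t: 20.52
eef_pos: [0.5288, -0.2949, 0.0409]
eef_rot: [2.969, -0.304, 0.797]
force: [-4.8, 1.4, 3.8]
grip_width: 0.0004
grip_force: 2.5
```

```bash
python3 -c "
from h import *
deltat(BAY,TB);print(get_obs()['force']@NB)"
```

```text
row [-0.2 -0.2 -0.3] [-0.    -0.001  0.   ] | mm 0 deg 0
5.830775666538495
```

Call:
move_arm(deltas=[[0,0,1,0,0,0,0],[0,0,1.5,0,0,0,0],[0,0,1.5,0,0,0,0],[0,0,1.5,0,0,0,0]])

```text
t: 20.85
eef_pos: [0.5291, -0.295, 0.0408]
eef_rot: [2.969, -0.303, 0.798]
force: [-24.2, 6.3, 24.9]
grip_width: 0.0005
grip_force: 16.4
```

```bash
python3 -c "
from h import *
deltat(BAY,TB);print(get_obs()['force']@NB)"
```

```text
row [-0.4 -0.2 -0.5] [-0.    -0.001  0.001] | mm 1 deg 0
34.06199969156268
```

Hard stop at the face plane (34 N, no further travel). I retreat, then check the pack by triangulation from two views and the cover in the pocket.

Call:
move_arm(deltas=[[0,0,-10,0,0,0,0],[0,0,-40,0,0,0,0],[0,0,-80,0,0,0,0],[0,0,-120,0,0,0,0],[0,0,-120,0,0,0,0]])

```text
t: 21.27
eef_pos: [0.4706, -0.2844, 0.1499]
eef_rot: [2.959, -0.302, 0.805]
force: [-0.1, -0.6, 1.9]
grip_width: 0.0004
grip_force: 0.0
```

Call:
move_arm(deltas=[[0,0,0,0,0,0,0],[0,0,0,0,0,0,0],[0,0,0,0,0,0,0]])

```text
t: 21.52
eef_pos: [0.4707, -0.2826, 0.142]
eef_rot: [2.971, -0.305, 0.795]
force: [0.5, 0.3, 0.3]
grip_width: 0.0007
grip_force: 0.0
```

Run:
```python
from h import *
def raysp(tag):
    o=get_obs();im=np.ascontiguousarray(snapshot('wrist')[:,:,::-1]);cv2.imwrite(f'pics/{tag}.png',im);c=cam('wrist',o)
    panel(c,im,0);return c,im
c,im=raysp('w8')
# pack outline incl. dark border around the panel
hsv=cv2.cvtColor(im,cv2.COLOR_BGR2HSV);x,y=proj(c,[BAY])[0].astype(int)
wood=(hsv[...,0]>12)&(hsv[...,0]<32)&(hsv[...,2]>150)&(hsv[...,1]>60);m=np.zeros_like(wood);m[y-45:y+45,x-38:x+38]=1
q=quad(~wood&m);P=(castp(c,q,BAY,NB)-BAY)@(TB.as_matrix()*[1,-1,-1])*1000;print('outline',P,P.mean(0))
t=snapshot('top')[:,:,::-1];cv2.imwrite('pics/top8.png',t);ct=cam('top')
a=cv2.imread('pics/top0.png').astype(int);d=np.abs(a-t).max(2)>20
for k in contours(d[150:270,180:490],12,(180,150)): r=cv2.minAreaRect(k);print('diff',np.round(r[0],1),np.round(r[1],1))
```

```text
px [323.0593 195.3746] panel
 [[ 20.2539 -11.9961  -0.    ]
 [-25.1101 -12.5455   0.    ]
 [-23.2135  13.4698   0.    ]
 [ 20.2858  13.5002   0.    ]] [-1.946   0.6071  0.    ]
outline [[ 29.0735 -17.6622  -0.    ]
 [-27.1046 -18.7099  -0.    ]
 [-29.4577  18.8565   0.    ]
 [ 29.1227  19.3092   0.    ]] [ 0.4085  0.4484 -0.    ]
diff [449.3 247.4] [83.6 48.1]
diff [443.4 207. ] [26.  26.9]
diff [321.3 229. ] [29.6 21. ]
diff [234.5 209. ] [26. 23.]
```

```bash
python3 -c "
from h import *
P=plane(cam('top'),[(234.5,209)],.04);print('cover in pocket frame',(P-PIN)@(CT.as_matrix()*[1,-1,-1])*1000)
print(finish_job())"
```

```text
cover in pocket frame [[-10.4384 -19.9129  21.5075]]
the job is handed in; nothing more can be done
None
```

The job is handed in: the dust cover is in the caddy's pocket and the oblong pack is pressed home in the bay, with its top within about 0.5 mm of the sloping face by touch; no verdict came back.

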